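# Empty the gate tray of salvaged camera parts into the bin

## Robot

A 6-joint arm with a two-finger parallel gripper is mounted at the origin on the work surface. World frame = base frame: x ahead of the robot, y to its left, z up, the work surface at z = 0. Lengths are in m, angles in rad, forces in N, time in s.
With the tool pointing down it reaches from about 0.275 to 0.85 m from the base axis. Payload 5.2 kg.
Tool frame: the origin (TCP) lies at the very end of the fingers, on their centre line; the grasp point (between the pads) lies 19 mm behind it; z points along the fingers, y is the line along which they close (so a half turn about z gives the same grasp; the last joint's range is limited). The gripper opens to 85 mm and grips with 20 to 120 N. Pads are 22 mm wide; open, the fingers measure 114 mm over their backs; the gripper's body (76 mm by 85 mm) begins 54 mm behind the grasp point. The pads swing forward as they close: fully open they stand 13 mm farther back than shut.
Start: joints at [1.019, 0.259, 1.535, -0, 1.348, -0.203], TCP at [0.188, 0.517, 0.231] pointing down, gripper open.
Joint ranges: [-3.14, 3.14], [-0.91, 2.08], [0.19, 2.58], [-1.22, 4.36], [0.22, 2.71], [-3.12, 3.12]. Speed limits (rad/s): [2.57, 2.57, 3.14, 3.14, 3.14, 3.14].

## Interface

Orientations are given as a unit quaternion [w, x, y, z].
In Python, from cell import ctrl, imaging, ticket gives the robot as it stands.
- The arm moves only by the tool servo_tool, never from a script. Its argument "rows" is text: rows parted by semicolons, each of 4 numbers parted by spaces: the shift along the tool's x, y, z in cm, then the turn about the tool's z in degrees. A call has 1 to 12 rows; each row is the pose to reach, as a shift and turn from the pose commanded when the call began, along the tool's axes at that moment; what a row does not reach only later rows make up. A row lasts 1/10 s, in which the tool goes at most 50 mm and 8.59 degrees, less where a joint would pass 70% of its speed; a pose out of reach is approached as far as the arm can. A call with a gripper value outside its range is refused whole. "claw" is the gripper command: -1 is fully open, 1 is shut, values between are in proportion, set as the call begins (left out, the last holds). The fingers move at their own pace and stop on an object; "grip_force" is the grip in N (left out, the last holds). Time passes only in rows, so rows that repeat a pose let the fingers close. It gives the time, the measured TCP pose, the force, the opening and the grip force at its end, in the units of the state.
- ctrl.get_state(): the state, without advancing time (a new reading comes with each control period).
- imaging.camera(name): name is "scene" or "top" or "wrist"; returns the picture (480x640x3 uint8, red, green, blue); there is no depth.
- imaging.calibration(name): a dict with "fx", "fy", "cx", "cy" (pixels), "k1" (the pictures are not rectified: a ray, as slopes to the right and down, at radius r is drawn at 1 + k1 r^2 times it, then the intrinsics apply), "rvec" (rotation vector, rad) and "tvec" (3), from world to camera coordinates, as OpenCV has them. Camera axes: x right, y down, z forward; pixel columns grow to the right and rows downward; lengths in m; the calibration is good to about 2 mm. A picture is of the moment at which its call begins: read the wrist's pose just before it. calibration takes no time and is no camera call; for the wrist camera it gives the pose at the moment of the call.
- ticket.sign_off(): hands the job in; it is judged then, once.
The state is a dict: "time_s": time; "qpos": joint angles; "dq": joint speeds; "tau": joint torques, N m; "tcp_pos": TCP position; "tool_rot": TCP orientation; "contact_force": force on the tool from outside, world axes, zero at the start; "moment": the same for the moment, N m; "finger_gap": finger opening in m; "gripper_force": force on a finger pad.
Only numpy, scipy, OpenCV 4.12 (cv2) and the standard library are available. Lean on these libraries where they do the work, as an engineer would, in place of code of your own. Each camera call takes 0.05 s, during which the arm holds its last target. There are 200 camera calls.

## Task

Carry the loaded tray, gate shut, onto the stand so that its gate end sits just past the stand's edge over the bin, and let go. Lower the end gate until it is about level with the tray floor, let go of it, then take the tray by the middle of its rear bar and tip it so that the three parts slide out over the lowered gate only, into the bin. Finally put the tray back flat where it was on the stand, gate left down, let go of it, and leave everything else on the bench alone.

Things in the scene. Friction and masses are not known exactly. Their poses are not given: they have to be found in the camera images.
- tray: Loose aluminium tray, 140 mm long (its x), 100 mm wide (its y), side walls 40 mm high, walls and floor 4 mm thick, 0.40 kg with its gate and about 0.7 kg loaded. It starts on the bench left or right of the stand with three parts in it. Origin: centre of its underside; z up. Its hinged end gate is at its -x end, a carrying handle bridges its middle, a pull bar sticks out behind its +x end.
- carry_handle (a point): Centre of the black carrying handle: a flat-sided bar across the tray (along tray y), 12 mm wide (tray x), 14 mm tall, 100 mm long, its centre 78 mm above the tray's underside, free space of 67 mm between it and the tray floor. Parts in the tray are up to 34 mm tall. Axes as the tray's.
- rear_bar (a point): Centre of the round steel pull bar behind the tray: 10 mm diameter, along tray y, 64 mm free between its two arms, 108 mm along tray +x and 45 mm above the tray's origin, 38 mm (centre) behind the back wall. Being round it can turn between gripper pads while the tray is tipped.
- gate_hinge (a point): Middle of the gate's hinge line, fixed on the tray 70.5 mm along tray -x and 4 mm above the tray's underside (level with the top of the tray floor). The line runs along tray y.
- gate (a joint): End gate angle in rad: 0 = shut (upright), grows as its top swings outward and down (towards tray -x), 1.57 = level with the tray floor, stop at 1.65. The hinge is stiff (about 0.06 Nm) and stays where it is left. The gate is a 100 x 36 x 4 mm plate. It starts shut or up to 0.06 rad ajar.
- gate_knob (a point): Centre of the gate's black knob: a cylinder of 16 mm diameter, 24 mm long along tray y, on a 10 mm wide steel bracket. When the gate is shut it stands 60 mm above and 16 mm outside (tray -x) the hinge line; it moves with the gate. It can be pinched by its two end faces (24 mm apart), or pushed.
- station: Fixed unit on the bench: a grey steel stand, flat top 80 mm high, 140 mm (its x) x 130 mm (its y), with an open white bin standing against its -x side. Origin: on the bench under the centre of the stand's top; z up. The bin's outside is 170 mm (x) x 150 mm (y), walls 4 mm, rim 50 mm above the bench, from 75 to 245 mm along station -x.
- stand_edge (a point): Middle of the stand's top edge on the bin side (70 mm along station -x, height 80 mm). Axes as the station's.
- bin_floor (a point): Centre of the bin's inner floor, 160 mm along station -x from the station's origin, 4 mm above the bench. Axes as the station's.
- battery_a: Black battery pack in the tray, 60 x 38 x 22 mm, about 80 g, origin at the centre of its underside. It lies in the tray's +x half and slides easily on the tray floor (it starts to slide at 13 to 20 degrees).
- battery_b: A second, equal battery pack beside the first.
- lens: Black pancake lens in the tray's -x half, a disc 58 mm across and 34 mm tall, about 130 g, slides as the packs do. Origin at the centre of its underside.
- camera: Bystander, to be left alone: black camera body without lens, about 60 x 125 x 96 mm. Origin on its underside.
- screwdriver: Bystander, to be left alone: screwdriver with yellow handle, 170 mm long, lying flat.
- tape: Bystander, to be left alone: roll of white tape lying flat, 90 mm across, 36 mm high. Origin on its underside.
- lens_cap: Bystander, to be left alone: flat black lens cap, 72 mm across, 10 mm high. Origin on its underside.
- blower: Bystander, to be left alone: standing blue dust blower, 66 mm across, 120 mm tall. Origin on its underside.
Not all that is in view belongs to the job. There is more than one size of the tray; the job needs the larger.

How it is judged:
By the outcome, as a careful person would: the job done as asked, in the order asked, and still so for the second after the job is handed in, with the robot touching nothing.
It also fails if it takes over 72 s, if anything falls off the work surface, if the arm or the gripper's body presses on something with over 40 N, if the wrist force passes 120 N, or if a joint passes its speed limit or range.

## Working session

There is one attempt and no reset: what is moved stays moved. The work goes in short steps, Python scripts to look and compute and a tool call to move; the robot and the scene stay as the last step left them, time stands still between calls to the robot, and variables do not carry over. Pictures are saved under pics/ and viewed, at most 10 in all, crops included, and the job is handed in when it is done.

Besides the shell and the picture viewer there is one more tool, called after ">>>" by a JSON object that holds its "name" and its "arguments". servo_tool: Moves the arm, as the interface text tells. Its arguments: {"type":"object","properties":{"rows":{"type":"string"},"claw":{"type":"number"},"grip_force":{"type":"number"}},"required":["rows"]}

```bash
ls; mkdir -p pics
cat > h.py <<'E'
import numpy as np, cv2
from cell import ctrl, imaging, ticket
from scipy.spatial.transform import Rotation as R
def ray(c,u,v):
    K=np.array([[c['fx'],0,c['cx']],[0,c['fy'],c['cy']],[0,0,1.]])
    p=cv2.undistortPoints(np.array([[[u,v]]],float),K,np.array([c['k1'],0,0,0.]))[0,0]
    M=cv2.Rodrigues(np.array(c['rvec'],float))[0]; t=np.array(c['tvec'],float).ravel()
    return -M.T@t, M.T@np.array([p[0],p[1],1])
def onz(c,u,v,z):
    o,d=ray(c,u,v); return o+d*(z-o[2])/d[2]
def proj(c,P):
    K=np.array([[c['fx'],0,c['cx']],[0,c['fy'],c['cy']],[0,0,1.]])
    return cv2.projectPoints(np.array(P,float).reshape(-1,3),np.array(c['rvec'],float),np.array(c['tvec'],float),K,np.array([c['k1'],0,0,0.]))[0][:,0]
def save(im,n): cv2.imwrite('pics/'+n+'.png',im[:,:,::-1])
E
python3 - <<'E'
from h import *
for n in('top','scene'):
    c=imaging.calibration(n); im=imaging.camera(n); np.save(n+'.npy',im); save(im,n+'0'); print(n,c)
print(ctrl.get_state())
E
```

```text
pics
top {'fx': 458.5563392016058, 'fy': 458.5563392016058, 'cx': 326.0535504245827, 'cy': 238.28167261171097, 'k1': -0.0953780502967237, 'rvec': array([ 2.2012174 , -2.1614197 ,  0.05802146]), 'tvec': array([0.04698149, 0.51994854, 1.01740365])}
scene {'fx': 471.83323546694015, 'fy': 471.83323546694015, 'cx': 317.5441895358124, 'cy': 238.80748560044168, 'k1': -0.09971497784368812, 'rvec': array([ 1.60260812,  1.70977706, -0.87351718]), 'tvec': array([-0.00192432, -0.2407243 ,  1.78766503])}
{'time_s': 0.1, 'qpos': array([ 1.01917011e+00,  2.59275845e-01,  1.53593821e+00,  3.02699650e-05,
        1.34800776e+00, -2.02805007e-01]), 'dq': array([ 0.00038734, -0.00296763, -0.0038968 , -0.00132262, -0.00025596,
        0.00047395]), 'tau': array([ 2.28051198e-03, -4.46970320e+01, -2.91246772e+01, -1.54203362e-04,
        6.42740837e-03,  9.26796406e-05]), 'tcp_pos': array([0.18771109, 0.51649109, 0.23056897]), 'tool_rot': array([-3.13757198e-04,  1.73530961e-01,  9.84828077e-01, -7.51873252e-04]), 'contact_force': array([ 0.09282965, -1.56182199, -0.31816398]), 'moment': array([-0.00298486,  0.06656966, -0.00310564]), 'gripper_force': 0.0, 'finger_gap': 0.08542601917517155}
```

View pics/top0.png

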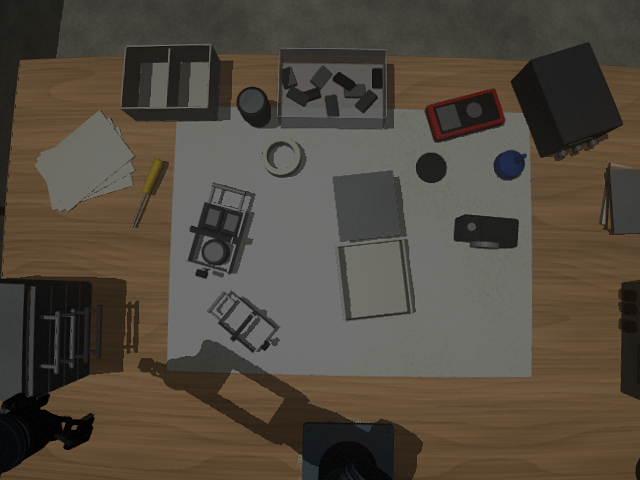

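View pics/scene0.png

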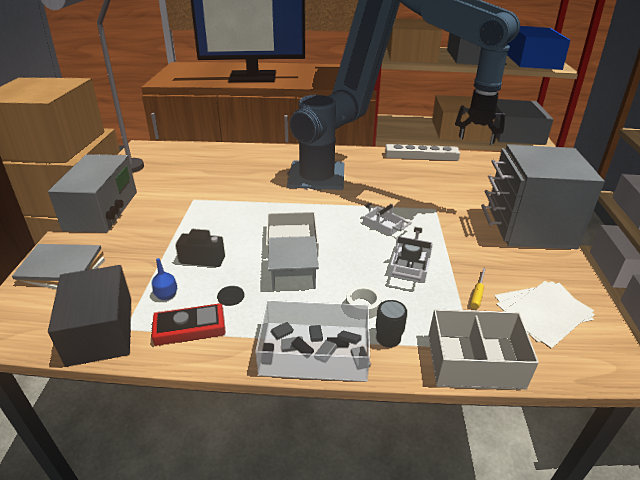

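The top view shows the large tray at about (220,235) with its gate end down in the image, the stand at (368,205), and the bin at (377,278). The small decoy tray is at (245,320). I'll enlarge this area.

Run:
```python
from h import *
im=np.load('top.npy'); 
a=cv2.resize(im[170:290,180:260],None,fx=5,fy=5,interpolation=cv2.INTER_CUBIC)
b=cv2.resize(im[160:330,325:420],None,fx=3.5,fy=3.5,interpolation=cv2.INTER_CUBIC)[:600]
o=np.zeros((600,800,3),np.uint8); o[:600,:400]=a; o[:b.shape[0],420:420+b.shape[1]]=b
o=cv2.convertScaleAbs(o,alpha=1.7); save(o,'crop0')
c=imaging.calibration('top')
for n,u,v,z in(('handleL',190,226,.078),('handleR',252,240,.078),('standTL',333,176,.08),('standTR',398,171,.08),('standBR',403,235,.08),('standBL',338,241,.08)): print(n,onz(c,u,v,z).round(4))
```

```text
handleL [0.5363 0.3493 0.078 ]
handleR [0.5085 0.2136 0.078 ]
standTL [0.6489 0.0432 0.08  ]
standTR [ 0.6624 -0.0961  0.08  ]
standBR [ 0.5248 -0.1076  0.08  ]
standBL [0.5095 0.0302 0.08  ]
```

View pics/crop0.png

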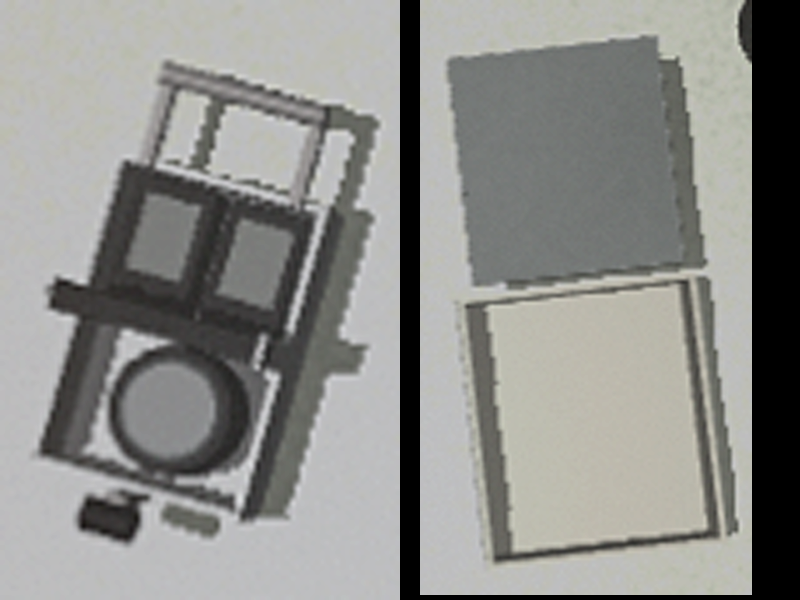

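Left crop: handle from (50,295) to (290,358), rear bar centred at (245,95), knob at (110,518). Right crop: stand corners at (448,58), (657,36), (684,262) and (473,287).

Run:
```python
from h import *
c=imaging.calibration('top')
L=lambda x,y:(180+x/5,170+y/5); S=lambda x,y:(325+(x-420)/3.5,160+y/3.5)
P={}
for n,p,z in(('hL',L(50,295),.078),('hR',L(290,358),.078),('barL',L(160,72),.05),('barR',L(332,120),.05),('knob',L(110,518),.066),('gL',L(42,455),.04),('gR',L(245,520),.04)):
    P[n]=onz(c,*p,z); print(n,P[n].round(4))
q=[onz(c,*S(*p),.08) for p in((448,58),(657,36),(684,262),(473,287))]
print(np.round(q,4), 'ctr',np.mean(q,0).round(4))
b=[onz(c,*S(*p),.05) for p in((457,302),(708,276),(738,532),(493,562))]
print(np.round(b,4))
a,bb,cc,d=[x[:2] for x in q]
ang=lambda v:np.degrees(np.arctan2(v[1],v[0]))
print('stx yaw',ang(a-d),ang(bb-cc),'y',ang(a-bb)-90,ang(d-cc)-90)
print('tray yaw handle',ang((P['hL']-P['hR']))-90,'bar',ang((P['barL']-P['barR']))-90,'hmid',(P['hL']+P['hR'])/2,'barmid',(P['barL']+P['barR'])/2)
m=(P['hL']+P['hR'])/2;m2=(P['barL']+P['barR'])/2;print(ang(m2-m),np.linalg.norm((m2-m)[:2]))
```

```text
hL [0.5298 0.3491 0.078 ]
hR [0.5045 0.2436 0.078 ]
barL [0.6325 0.3122 0.05  ]
barR [0.6119 0.2341 0.05  ]
knob [0.4344 0.3228 0.066 ]
gL [0.4613 0.362  0.04  ]
gR [0.4345 0.2694 0.04  ]
[[ 0.6476  0.0432  0.08  ]
 [ 0.6637 -0.0848  0.08  ]
 [ 0.525  -0.1021  0.08  ]
 [ 0.5075  0.0256  0.08  ]] ctr [ 0.586  -0.0295  0.08  ]
[[ 0.4997  0.0349  0.05  ]
 [ 0.5188 -0.1217  0.05  ]
 [ 0.36   -0.1419  0.05  ]
 [ 0.339   0.0098  0.05  ]]
stx yaw 7.1516996601075515 7.135122235524512 y 7.142141406090516 7.7843682455900876
tray yaw handle -13.474169736574908 bar -14.798697049288307 hmid [0.51717753 0.29634118 0.078     ] barmid [0.62223734 0.2731695  0.05      ]
-12.437855828402999 0.10758480564756691
```

```bash
cat >> h.py <<'E'
def delta(pos,yaw=None):
    "shift (cm) and turn (deg) in tool axes to world TCP pos with tool y at world yaw (deg)"
    s=ctrl.get_state(); w=s['tool_rot']; T=R.from_quat([w[1],w[2],w[3],w[0]]).as_matrix()
    y=np.degrees(np.arctan2(T[1,1],T[0,1]))
    d=T.T@(np.array(pos)-s['tcp_pos'])*100
    t=0 if yaw is None else -((yaw-y+180)%360-180)
    print('rows',d.round(2),round(t,2),'| yaw',round(y,2),'tcp',s['tcp_pos'].round(4),'t',round(s['time_s'],2),'F',s['contact_force'].round(1),'gap',round(s['finger_gap'],4))
E
python3 -c "
from h import *
delta([.50,.297,.22],-13.5)"
```

```text
rows [-36.85  -9.95   1.06] 83.51 | yaw 70.01 tcp [0.1877 0.5165 0.2306] t 0.1 F [ 0.1 -1.6 -0.3] gap 0.0854
```

>>> {"name": "servo_tool", "arguments": {"rows": "-4 -1 0 8;-8 -2 0 16;-12 -3 0 24;-16 -4 0.5 32;-20 -5 0.5 40;-24 -6.5 1 48;-28 -7.5 1 56;-32 -9 1 64;-36 -10 1 72;-36.9 -10 1 80;-36.9 -10 1 83.5;-36.9 -10 1 83.5", "claw": 0}}

```text
time_s: 1.3
tcp_pos: [0.5008, 0.2962, 0.2206]
tool_rot: [-0.0, 0.786, 0.619, -0.001]
contact_force: [-0.4, -0.2, -0.1]
finger_gap: 0.043
gripper_force: 0.0
```

Run:
```python
from h import *
c=imaging.calibration('wrist'); im=imaging.camera('wrist'); np.save('w1.npy',im); save(im,'w1'); np.save('w1c.npy',c,allow_pickle=True)
delta([.517,.297,.11],-13.5)
yaw=np.radians(-13.5);Q=np.array([[np.cos(yaw),-np.sin(yaw),0],[np.sin(yaw),np.cos(yaw),0],[0,0,1]])
for n,p in dict(hL=(0,.05,.085),hR=(0,-.05,.085),bar=(.108,0,.05),knob=(-.0865,0,.064),gR=(-.07,-.05,.04),gL=(-.07,.05,.04)).items(): print(n,proj(c,Q@p+np.array([.517,.297,0])).round(0))
```

```text
rows [ 0.44  1.62 11.07] 0.07 | yaw -13.43 tcp [0.5004 0.2965 0.2207] t 1.35 F [-1.2  0.1  0.2] gap 0.0427
hL [[342. 151.]]
hR [[340. 279.]]
bar [[466. 209.]]
knob [[233. 212.]]
gR [[261. 260.]]
gL [[256. 148.]]
```

View pics/w1.png

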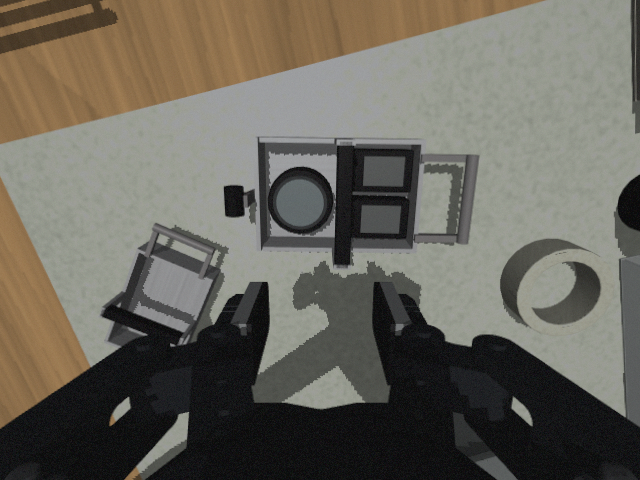

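The wrist view shows the handle from (344,139) to (342,267), the knob at (234,201), and the bar from (473,155) to (464,243). Refining the tray pose from these.

Run:
```python
from h import *
c=np.load('w1c.npy',allow_pickle=True).item()
W=lambda u,v,z:onz(c,u,v,z)[:2]
hL,hR=W(344.5,139,.085),W(342,267,.085); k=W(234,201,.064); b=W(467.5,199,.047); gL=W(260,138,.04); gR=W(261,249,.04); bL=W(421,140,.04);bR=W(416,248,.04)
ang=lambda v:np.degrees(np.arctan2(v[1],v[0]))
print('h',hL,hR,(hL+hR)/2,np.linalg.norm(hL-hR),ang(hL-hR)-90)
print('k-b',ang(b-k),np.linalg.norm(b-k),k,b); print('sides',ang(bL-gL),ang(bR-gR),ang(gL-gR)-90,ang(bL-bR)-90,(bL+bR+gL+gR)/4)
delta([*(hL+hR)/2,.11],-13)
```

```text
h [0.53246474 0.35318258] [0.50918618 0.25799655] [0.52082546 0.30558956] 0.09799117307817487 -13.742437492844246
k-b -14.007551234586229 0.19522282983253056 [0.4361033  0.32604833] [0.62552095 0.27879468]
sides -14.308621004120946 -13.184228841365888 -15.59473013107143 -12.10979714575042 [0.52015499 0.30578102]
rows [ 1.37  1.79 11.07] -0.43 | yaw -13.43 tcp [0.5004 0.2965 0.2207] t 1.35 F [-1.2  0.1  0.2] gap 0.0427
```

>>> {"name": "servo_tool", "arguments": {"rows": "1.3 1.8 2 0.4;1.3 1.8 5 0.4;1.3 1.8 8.5 0.4;1.3 1.8 12 0.4;1.3 1.8 14.5 0.4;1.3 1.8 16 0.4;1.3 1.8 16.2 0.4;1.3 1.8 16.2 0.4"}}

```text
time_s: 2.15
tcp_pos: [0.5207, 0.3056, 0.0592]
tool_rot: [-0.0, 0.787, 0.617, -0.0]
contact_force: [-0.3, -0.1, 0.1]
finger_gap: 0.0427
gripper_force: 0.0
```

>>> {"name": "servo_tool", "arguments": {"rows": "0 0 0 0;0 0 0 0;0 0 0 0;0 0 0 0;0 0 0 0;0 0 0 0;0 0 0 0;0 0 0 0", "claw": 1, "grip_force": 90}}

```text
time_s: 2.95
tcp_pos: [0.5218, 0.3057, 0.0609]
tool_rot: [0.0, 0.787, 0.617, 0.001]
contact_force: [-1.6, 0.3, 5.7]
finger_gap: 0.0103
gripper_force: 88.7
```

Run:
```python
from h import *
y=np.radians(7.2);o=np.array([.586,-.0295])
p=o+np.array([np.cos(y),np.sin(y)])*-.009
delta([*p,.17],7.2)
c=imaging.calibration('wrist'); im=imaging.camera('wrist');  save(im,'w2')
```

```text
rows [-31.31  13.45 -10.93] -21.08 | yaw -13.88 tcp [0.5218 0.3057 0.0609] t 2.95 F [-1.6  0.3  5.7] gap 0.0103
```

View pics/w2.png

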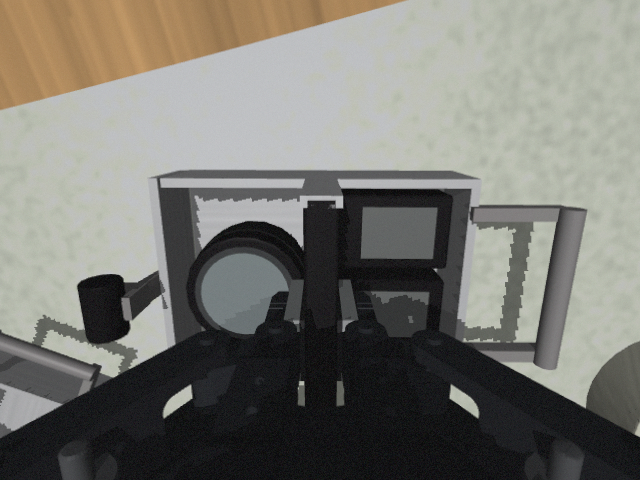

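Handle gripped cleanly between the pads. Lifting.

>>> {"name": "servo_tool", "arguments": {"rows": "0 0 -0.3 0;0 0 -0.8 0;0 0 -1.6 0;0 0 -2.8 0;0 0 -4.2 0;0 0 -5.8 0;0 0 -7.5 0;0 0 -9.2 0;0 0 -10.7 0;0 0 -11.7 0;0 0 -12 0;0 0 -12 0"}}

```text
time_s: 4.2
tcp_pos: [0.5212, 0.3053, 0.1799]
tool_rot: [0.0, 0.787, 0.616, 0.0]
contact_force: [-0.6, 0.5, -7.3]
finger_gap: 0.01
gripper_force: 87.8
```

Run:
```python
from h import *
y=np.radians(7.2);o=np.array([.586,-.0295])
p=o+np.array([np.cos(y),np.sin(y)])*-.009
delta([*p,.181],7.2)
c=imaging.calibration('wrist'); im=imaging.camera('wrist')
s=imaging.camera('scene');save(np.hstack([im[100:500:1,60:640],]),'w3'); save(cv2.resize(s[170:300,300:500],None,fx=4,fy=4),'s3')
```

```text
rows [-31.27  13.48  -0.11] -21.08 | yaw -13.88 tcp [0.5212 0.3053 0.1799] t 4.2 F [-0.6  0.5 -7.3] gap 0.01
```

View pics/s3.png

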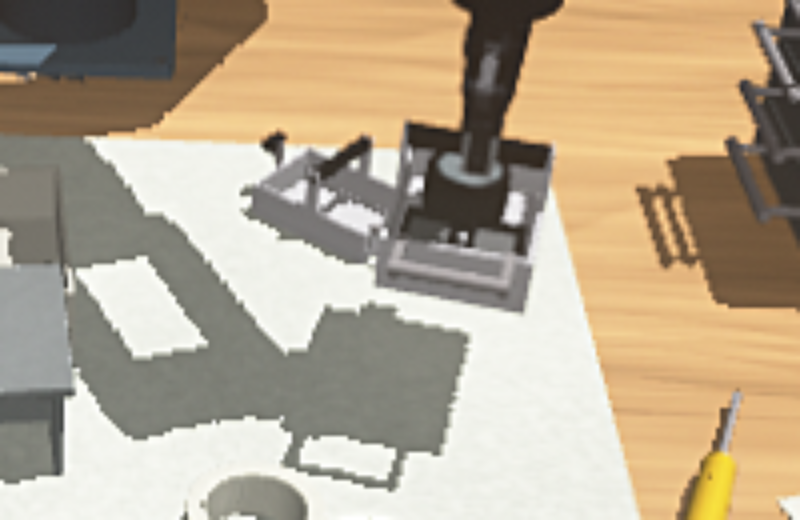

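>>> {"name": "servo_tool", "arguments": {"rows": "-0.2 0.1 0 0;-0.6 0.3 0 -0.5;-1.3 0.5 0 -1;-2.3 1 0 -1.5;-3.5 1.5 0 -2.5;-5 2.2 0 -3.5;-6.7 2.9 0 -4.5;-8.6 3.7 0 -6;-10.6 4.6 0 -7;-12.8 5.5 0 -8.5;-15 6.5 0 -10;-17.2 7.4 0 -11.5"}}

```text
time_s: 5.5
tcp_pos: [0.5518, 0.1185, 0.1794]
tool_rot: [0.0, 0.721, 0.693, -0.0]
contact_force: [-0.0, 0.7, -7.4]
finger_gap: 0.0099
gripper_force: 87.8
```

Run:
```python
from h import *
y=np.radians(7.2);o=np.array([.586,-.0295])
p=o+np.array([np.cos(y),np.sin(y)])*-.009
delta([*p,.181],7.2)
```

```text
rows [-14.8    3.13  -0.15] -9.53 | yaw -2.33 tcp [0.5518 0.1185 0.1794] t 5.5 F [-0.   0.7 -7.4] gap 0.0099
```

>>> {"name": "servo_tool", "arguments": {"rows": "-0.3 0.1 0 -0.2;-1 0.2 0 -0.6;-2.2 0.5 0 -1.4;-3.7 0.8 0 -2.4;-5.4 1.1 0 -3.5;-7.2 1.5 0 -4.7;-9.1 1.9 0 -5.9;-11 2.3 0 -7.1;-12.7 2.7 0 -8.2;-14 3 0 -9;-14.6 3.1 0 -9.4;-14.8 3.1 0 -9.5"}}

```text
time_s: 6.7
tcp_pos: [0.5764, -0.029, 0.1792]
tool_rot: [-0.0, 0.662, 0.75, 0.0]
contact_force: [-0.3, 0.4, -6.6]
finger_gap: 0.0106
gripper_force: 87.8
```

Run:
```python
from h import *
y=np.radians(7.2);o=np.array([.586,-.0295])
p=o+np.array([np.cos(y),np.sin(y)])*-.009
im=imaging.camera('wrist'); c=imaging.calibration('wrist'); save(im,'w4'); delta([*p,.142],7.2)
Q=lambda x,yy,z:np.array([*(o+np.array([[np.cos(y),-np.sin(y)],[np.sin(y),np.cos(y)]])@[x,yy]),z])
P=[Q(-.07,.065,.08),Q(-.07,-.065,.08),Q(.07,.065,.08),Q(-.075,.075,.05),Q(-.245,.075,.05)]; print(proj(c,P).round(0))
```

```text
rows [-0.2   0.06  3.72] -0.09 | yaw 7.11 tcp [ 0.5763 -0.0288  0.1792] t 6.75 F [-0.3 -0.4 -7.1] gap 0.0103
[[223. 140.]
 [236. 327.]
 [447. 139.]
 [226. 124.]
 [-24. 123.]]
```

View pics/w4.png

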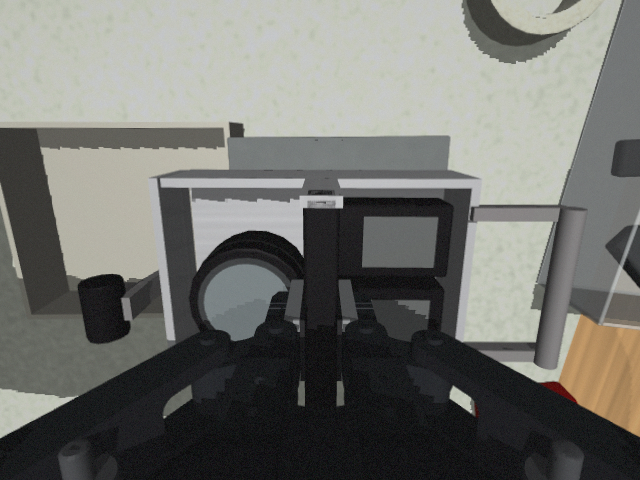

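The stand's top corners show at (228,137) and (449,136), and the tray's upper rim corners at (151,179) and (480,179). Working out the fine offset.

Run:
```python
from h import *
c=imaging.calibration('wrist')
s1,s2=onz(c,228,137,.08)[:2],onz(c,449,136,.08)[:2]
t1,t2=onz(c,151,178.5,.158)[:2],onz(c,480,178.5,.158)[:2]
ang=lambda v:np.degrees(np.arctan2(v[1],v[0]))
print(ang(s2-s1),ang(t2-t1),np.linalg.norm(s2-s1),np.linalg.norm(t2-t1))
y=np.radians(7.2);X=np.array([np.cos(y),np.sin(y)]);Y=np.array([-X[1],X[0]])
st=(s1+s2)/2-.065*Y; tr=(t1+t2)/2-.05*Y; print('station',st,'tray',tr)
d=tr-st; print('tray in station',d@X,d@Y)
```

```text
7.315839601258727 7.10146815237604 0.13775867427882724 0.14284563864970015
station [ 0.58789694 -0.02733904] tray [ 0.57487026 -0.03058945]
tray in station -0.013331345691965493 -0.0015921119127438384
```

>>> {"name": "servo_tool", "arguments": {"rows": "0.15 0.3 0.5 0;0.15 0.3 1.1 0;0.15 0.3 1.7 0;0.15 0.3 2.3 0;0.15 0.3 2.8 0;0.15 0.3 3.2 0;0.15 0.3 3.4 0;0.15 0.3 3.6 0;0.15 0.3 3.75 0;0.15 0.3 3.85 0;0.15 0.3 3.85 0"}}

```text
time_s: 7.85
tcp_pos: [0.5794, -0.0268, 0.141]
tool_rot: [0.0, 0.662, 0.75, 0.0]
contact_force: [-0.7, -1.0, -7.2]
finger_gap: 0.0102
gripper_force: 87.8
```

>>> {"name": "servo_tool", "arguments": {"rows": "0 0 0.08 0;0 0 0.15 0;0 0 0.15 0;0 0 0.15 0"}}

```text
time_s: 8.25
tcp_pos: [0.5795, -0.0269, 0.1409]
tool_rot: [0.001, 0.662, 0.75, 0.0]
contact_force: [-4.1, 0.4, 5.2]
finger_gap: 0.0102
gripper_force: 89.6
```

Contact. Releasing to a half opening, then rising.

>>> {"name": "servo_tool", "arguments": {"rows": "0 0 0 0;0 0 0 0;0 0 0 0;0 0 0 0;0 0 -1 0;0 0 -3 0;0 0 -6 0;0 0 -10 0;0 0 -13 0;0 0 -14 0;0 0 -14 0", "claw": 0}}

```text
time_s: 9.35
tcp_pos: [0.5801, -0.027, 0.2814]
tool_rot: [0.002, 0.662, 0.75, 0.001]
contact_force: [-0.4, -0.3, -0.2]
finger_gap: 0.0426
gripper_force: 0.0
```

Run:
```python
from h import *
im=imaging.camera('wrist'); c=imaging.calibration('wrist'); save(im,'w5'); np.save('w5c.npy',c,allow_pickle=True); delta([.58,-.027,.2])
```

```text
rows [-0.03  0.07  7.93] 0 | yaw 7.12 tcp [ 0.5792 -0.0268  0.2793] t 9.4 F [-0.9  0.8 -0.1] gap 0.0427
```

View pics/w5.png

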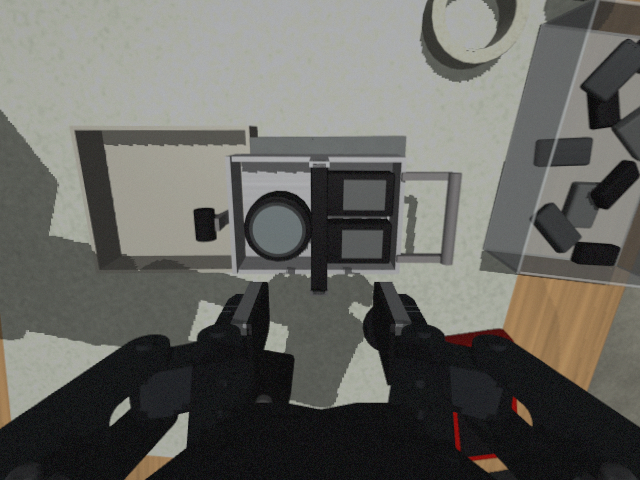

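The tray sits on the stand with the gate end past the edge. Knob at (205,224), bar midpoint at (453,219), handle from (320,165) to (318,292).

Run:
```python
from h import *
c=np.load('w5c.npy',allow_pickle=True).item()
W=lambda u,v,z:onz(c,u,v,z)[:2]
k=W(205,224,.146);b=W(453,219.5,.127);h=(W(320,165,.165)+W(318,292,.165))/2;st=(W(250,138,.08)+W(405,137,.08))/2
y=np.radians(7.2);X=np.array([np.cos(y),np.sin(y)]);Y=np.array([-X[1],X[0]])
st=st-.065*Y
f=lambda p:((p-st)@X*1000,(p-st)@Y*1000)
for n,p in(('k',k),('b',b),('h',h)): print(n,p.round(4),np.round(f(p),1))
print('yaw',np.degrees(np.arctan2(*(b-k)[::-1])),np.linalg.norm(b-k),'st',st)
s=imaging.camera('scene'); t=imaging.camera('top')
delta([*k,.2],97.2)
delta([*k,.2],-82.8)
```

```text
k [ 0.4928 -0.0372] [-93.9   2.8]
b [ 0.6861 -0.0141] [100.7   1.5]
h [ 0.5787 -0.0273] [-7.4  1.8]
yaw 6.816348736678481 0.19463651455589245 st [ 0.58634724 -0.02816007]
rows [ 0.   -8.6   7.77] -90.08 | yaw 7.12 tcp [ 0.5784 -0.0266  0.2775] t 9.5 F [-0.4 -0.6 -0.2] gap 0.0425
rows [ 0.   -8.6   7.77] 89.92 | yaw 7.12 tcp [ 0.5784 -0.0266  0.2775] t 9.5 F [-0.4 -0.6 -0.2] gap 0.0425
```

>>> {"name": "servo_tool", "arguments": {"rows": "0 -1 0 -8;0 -2 0 -16;0 -3 0 -24;0 -4 1 -32;0 -5 2 -40;0 -6 3 -48;0 -7 4 -56;0 -8 5 -64;0 -8.6 6 -72;0 -8.6 6.5 -80;0 -8.6 7 -88;0 -8.6 7 -90"}}

```text
time_s: 10.7
tcp_pos: [0.4922, -0.037, 0.2066]
tool_rot: [-0.002, -0.064, 0.998, 0.001]
contact_force: [-0.1, 0.7, -0.5]
finger_gap: 0.0425
gripper_force: 0.0
```

Run:
```python
from h import *
delta([.4928,-.0372,.13],97.0)
im=imaging.camera('wrist'); c=imaging.calibration('wrist'); print(proj(c,[[.4928,-.0372,.152]]))
g=im.max(2); 
n,l,s,ce=cv2.connectedComponentsWithStats((g<45).astype(np.uint8)); print([(s[i].tolist(),ce[i].round(0).tolist()) for i in range(1,n) if s[i,4]>300])
save(im,'w6')
```

```text
rows [-0.09 -0.04  7.66] 0.36 | yaw 97.36 tcp [ 0.4922 -0.037   0.2066] t 10.7 F [-0.1  0.7 -0.5] gap 0.0425
[[319.20480122 257.69080639]]
[([0, 183, 107, 108, 7920], [50.0, 239.0]), ([0, 241, 640, 239, 78684], [319.0, 406.0])]
```

View pics/w6.png

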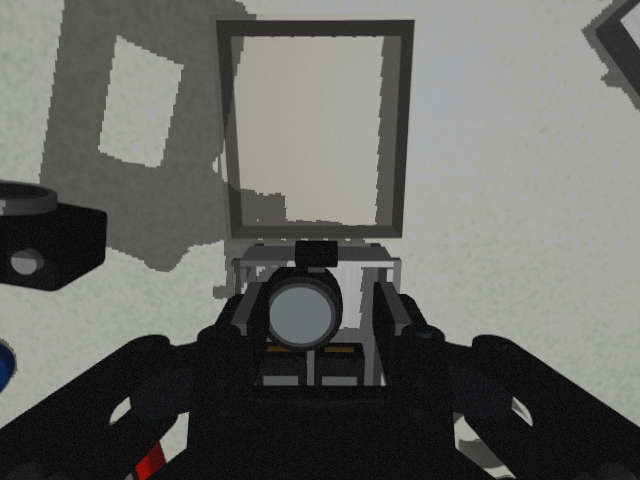

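Knob at about (316,253), within 3 mm of the predicted spot and centred between the fingers. Descending and pinching it.

>>> {"name": "servo_tool", "arguments": {"rows": "0.1 -0.2 1.5 0.4;0.1 -0.2 3.5 0.4;0.1 -0.2 5.5 0.4;0.1 -0.2 6.8 0.4;0.1 -0.2 7.4 0.4;0.1 -0.2 7.6 0.4;0.1 -0.2 7.6 0.4"}}

```text
time_s: 11.45
tcp_pos: [0.4931, -0.0395, 0.1331]
tool_rot: [-0.0, -0.058, 0.998, 0.0]
contact_force: [-0.7, -0.2, -1.0]
finger_gap: 0.0427
gripper_force: 0.0
```

>>> {"name": "servo_tool", "arguments": {"rows": "0 0 0 0;0 0 0 0;0 0 0 0;0 0 0 0;0 0 0 0;0 0 0 0", "claw": 1, "grip_force": 25}}

```text
time_s: 12.05
tcp_pos: [0.4936, -0.0396, 0.1341]
tool_rot: [0.001, -0.059, 0.998, -0.0]
contact_force: [-1.9, 0.7, 5.4]
finger_gap: 0.0231
gripper_force: 26.8
```

Run:
```python
from h import *
delta([.4928,-.0372,.13],97.0)
# arc: knob rel hinge (-16,60) mm, shifts in tool x (=outward) and z(down)
for g in np.radians([0,2,5,10,15,20,25,30,35,40,45,50,55,60,65,70,75,80,85,88,90,92]):
    c,s=np.cos(g),np.sin(g); x,z=-16*c-60*s,-16*s+60*c
    print(round(np.degrees(g)),round((-16-x)/10,2),round((60-z)/10,2))
```

```text
rows [0.05 0.25 0.41] -0.28 | yaw 96.72 tcp [ 0.4936 -0.0396  0.1341] t 12.05 F [-1.9  0.7  5.4] gap 0.0231
0 0.0 0.0
2 0.21 0.06
5 0.52 0.16
10 1.02 0.37
15 1.5 0.62
20 1.96 0.91
25 2.39 1.24
30 2.79 1.6
35 3.15 2.0
40 3.48 2.43
45 3.77 2.89
50 4.02 3.37
55 4.23 3.87
60 4.4 4.39
65 4.51 4.91
70 4.59 5.45
75 4.61 5.99
80 4.59 6.53
85 4.52 7.07
88 4.45 7.39
90 4.4 7.6
92 4.34 7.81
```

>>> {"name": "servo_tool", "arguments": {"rows": "0.2 0.05 0.05 0;0.5 0 0.15 0;1 0 0.35 0;1.5 0 0.6 0;1.95 0 0.9 0;2.4 0 1.25 0;2.8 0 1.6 0;3.15 0 2 0;3.5 0 2.45 0;3.75 0 2.9 0;3.75 0 2.9 0"}}

```text
time_s: 13.15
tcp_pos: [0.4551, -0.0442, 0.1042]
tool_rot: [-0.0, -0.059, 0.998, -0.0]
contact_force: [-2.5, -2.4, 4.7]
finger_gap: 0.0232
gripper_force: 28.8
```

>>> {"name": "servo_tool", "arguments": {"rows": "0.25 0 0.5 0;0.45 0 1 0;0.65 0 1.5 0;0.75 0 2 0;0.8 0 2.55 0;0.85 0 3.1 0;0.8 0 3.65 0;0.75 0 4.2 0;0.7 0 4.5 0;0.65 0 4.7 0;0.65 0 4.7 0;0.65 0 4.7 0"}}

```text
time_s: 14.35
tcp_pos: [0.449, -0.0444, 0.057]
tool_rot: [-0.001, -0.059, 0.998, 0.0]
contact_force: [-2.6, -0.4, 0.7]
finger_gap: 0.0234
gripper_force: 30.6
```

Run:
```python
from h import *
delta([.4936,-.0396,.1341],97)
```

```text
rows [-4.48 -0.04 -7.71] -0.29 | yaw 96.71 tcp [ 0.449  -0.0444  0.057 ] t 14.35 F [-2.6 -0.4  0.7] gap 0.0234
```

>>> {"name": "servo_tool", "arguments": {"rows": "0 0 0 0;0 0 0 0;0 0 0 0;0 0 -0.5 0;0 0 -2 0;0 0 -5 0;0 0 -9 0;0 0 -13 0;0 0 -17 0;0 0 -20 0;0 0 -21 0;0 0 -21 0", "claw": 0}}

```text
time_s: 15.55
tcp_pos: [0.4503, -0.0449, 0.2688]
tool_rot: [0.002, -0.059, 0.998, -0.001]
contact_force: [0.1, 0.5, -0.9]
finger_gap: 0.0426
gripper_force: 0.0
```

Run:
```python
from h import *
# tray pose check from wrist without viewing: lens disc (circle) location and knob template
im=imaging.camera('wrist'); c=imaging.calibration('wrist')
save(im,'w7')
y=np.radians(7);X=np.array([np.cos(y),np.sin(y)]);b=np.array([.6861,-.0141])
delta([*b,.2],7)
```

```text
rows [-23.86   0.26   6.72] 89.72 | yaw 96.72 tcp [ 0.4494 -0.0446  0.2671] t 15.6 F [ 0.1  0.2 -0.9] gap 0.0429
```

>>> {"name": "servo_tool", "arguments": {"rows": "-1 0 0 8;-3 0 0 16;-5.5 0 0 24;-8 0 0 32;-10.5 0 0 40;-13 0 0 48;-15.5 0 0 56;-18 0 0 64;-20.5 0 1 72;-22.5 0.2 2 80;-23.8 0.3 3 88;-23.9 0.3 3.5 89.7", "claw": 0.45}}

```text
time_s: 16.8
tcp_pos: [0.6863, -0.0132, 0.227]
tool_rot: [-0.003, 0.664, 0.748, -0.002]
contact_force: [-0.0, 0.9, 0.3]
finger_gap: 0.0236
gripper_force: 0.0
```

>>> {"name": "servo_tool", "arguments": {"rows": "0 0 1 0;0 0 2 0;0 0 2 0"}}

```text
time_s: 17.1
tcp_pos: [0.6848, -0.0136, 0.209]
tool_rot: [-0.002, 0.662, 0.749, -0.001]
contact_force: [-0.0, 0.1, -0.3]
finger_gap: 0.0234
gripper_force: 0.0
```

Run:
```python
from h import *
im=imaging.camera('wrist'); c=imaging.calibration('wrist'); np.save('w8c.npy',c,allow_pickle=True)
b=np.array([.6861,-.0141]); delta([*b,.113],7)
print(proj(c,[[*b,.13],[*b,.125],[.4492,-.0444,.068],[.5787,-.0273,.165]]).round(0))
w7=cv2.imread('pics/w7.png')[:,:,::-1]
top=imaging.camera('top')
o=np.vstack([np.hstack([im[60:360,100:500],w7[150:450,120:520]]),np.hstack([cv2.resize(top[165:315,320:420],(400,600))[:300],cv2.resize(top[165:315,320:420],(400,600))[300:]])])
save(o,'w8')
```

```text
rows [-0.05  0.09  9.76] 0.04 | yaw 7.04 tcp [ 0.6854 -0.0137  0.2106] t 17.15 F [-0.7 -0.   0.8] gap 0.0238
[[321. 246.]
 [321. 243.]
 [ 14. 223.]
 [117. 265.]]
```

View pics/w8.png

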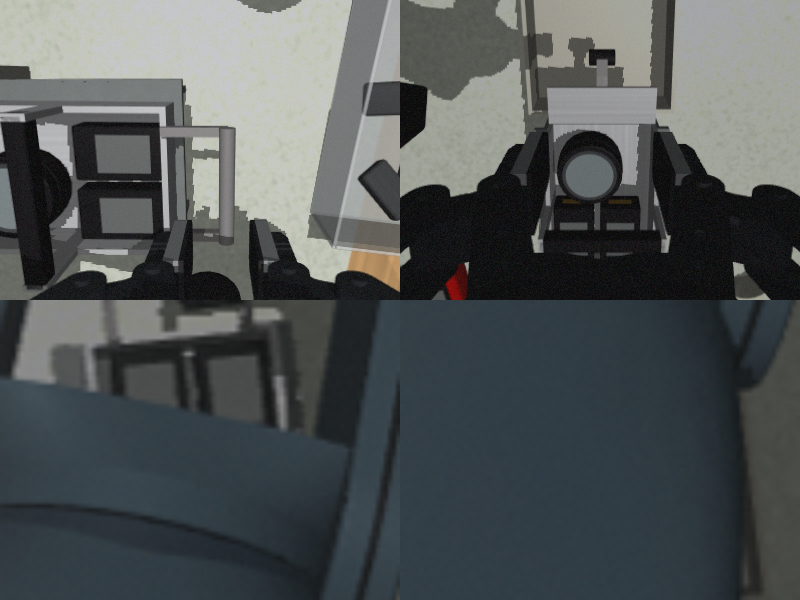

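Top-left crop: the bar's midpoint is at full-frame pixel (327,244), about 4 mm beyond the prediction. Top-right: the gate is down and level, with the lens and packs in place.

Run:
```python
from h import *
c=np.load('w8c.npy',allow_pickle=True).item()
b=onz(c,327,244.5,.128); print(b)
w=[onz(c,283,139,.08),onz(c,261+2,150,.12)];print('stand rear corner L',w[0])
y=np.radians(7.2);X=np.array([np.cos(y),np.sin(y)]);Y=np.array([-X[1],X[0]]);st=w[0][:2]-.07*X-.065*Y
print('st',st,'bar in st',(b[:2]-st)@X,(b[:2]-st)@Y)
delta([*b[:2],.112],7)
```

```text
[ 0.68970984 -0.01344687  0.128     ]
stand rear corner L [0.65144677 0.04562943 0.08      ]
st [ 0.5901454  -0.02763135] bar in st 0.10055713625545638 0.0015938941973016936
rows [-0.02  0.39  9.97] 0.03 | yaw 7.03 tcp [ 0.686  -0.0138  0.2117] t 17.2 F [0.  0.1 0.5] gap 0.0236
```

>>> {"name": "servo_tool", "arguments": {"rows": "0 0.2 1.5 0;0 0.2 3.5 0;0 0.2 5.5 0;0 0.2 7.3 0;0 0.2 8.6 0;0 0.2 9.4 0;0 0.2 9.8 0;0 0.2 9.8 0"}}

```text
time_s: 18.0
tcp_pos: [0.6885, -0.0136, 0.1141]
tool_rot: [-0.0, 0.663, 0.749, -0.0]
contact_force: [-0.0, 0.7, 0.2]
finger_gap: 0.0237
gripper_force: 0.0
```

>>> {"name": "servo_tool", "arguments": {"rows": "0 0 0 0;0 0 0 0;0 0 0 0;0 0 0 0;0 0 0 0;0 0 0 0", "claw": 1, "grip_force": 40}}

```text
time_s: 18.6
tcp_pos: [0.6889, -0.0136, 0.1152]
tool_rot: [0.001, 0.663, 0.749, 0.0]
contact_force: [-1.0, 0.8, 5.1]
finger_gap: 0.008
gripper_force: 39.4
```

Run:
```python
from h import *
delta([.688,-.0137,.112],7)
for t in (5,10,15,20,25,30,35,40):
    g=np.radians(t);c,s=np.cos(g),np.sin(g); print(t,round((169*c-45*s-169)/10-.45*0,2),round((169*s+45*c-45)/10,2))
```

```text
rows [ 0.   -0.1   0.32] 0.02 | yaw 7.02 tcp [ 0.6889 -0.0136  0.1152] t 18.6 F [-1.   0.8  5.1] gap 0.008
5 -0.46 1.46
10 -1.04 2.87
15 -1.74 4.22
20 -2.56 5.51
25 -3.49 6.72
30 -4.51 7.85
35 -5.64 8.88
40 -6.85 9.81
```

>>> {"name": "servo_tool", "arguments": {"rows": "0 -0.05 0.0 0;0 -0.1 -0.3 0;0 -0.25 -0.8 0;0 -0.45 -1.45 0;0 -0.65 -2 0;0 -0.85 -2.5 0;0 -1.05 -2.9 0;0 -1.3 -3.4 0;0 -1.4 -3.6 0;0 -1.5 -3.8 0;0 -1.6 -4 0;0 -1.6 -4 0"}}

```text
time_s: 19.8
tcp_pos: [0.6725, -0.0155, 0.1546]
tool_rot: [0.0, 0.663, 0.749, -0.0]
contact_force: [-1.0, -0.4, -4.1]
finger_gap: 0.0081
gripper_force: 38.9
```

>>> {"name": "servo_tool", "arguments": {"rows": "0 -0.1 -0.1 0;0 -0.15 -0.25 0;0 -0.2 -0.4 0;0 -0.3 -0.5 0;0 -0.35 -0.65 0;0 -0.4 -0.8 0;0 -0.5 -0.9 0;0 -0.6 -1 0;0 -0.65 -1.2 0;0 -0.7 -1.3 0;0 -0.8 -1.4 0;0 -0.95 -1.5 0"}}

```text
time_s: 21.0
tcp_pos: [0.6635, -0.0166, 0.1695]
tool_rot: [0.0, 0.663, 0.749, 0.0]
contact_force: [0.7, 0.3, -4.2]
finger_gap: 0.0082
gripper_force: 38.9
```

Run:
```python
from h import *
delta([.6889,-.0136,.1152],7)
top=imaging.camera('top'); save(top,'t9')
# dark blobs in the bin area
r=top[235:325,335:420].max(2); print((r<60).sum())
save(imaging.camera('wrist'),'w9')
```

```text
rows [-0.01  2.55  5.43] 0.01 | yaw 7.01 tcp [ 0.6635 -0.0166  0.1695] t 21.0 F [ 0.7  0.3 -4.2] gap 0.0082
2327
```

>>> {"name": "servo_tool", "arguments": {"rows": "0 -0.1 -0.15 0;0 -0.2 -0.3 0;0 -0.3 -0.4 0;0 -0.4 -0.5 0;0 -0.45 -0.6 0;0 -0.55 -0.75 0;0 -0.65 -0.85 0;0 -0.75 -0.95 0;0 -0.85 -1.1 0;0 -0.95 -1.2 0;0 -0.95 -1.2 0;0 -0.95 -1.2 0"}}

```text
time_s: 22.3
tcp_pos: [0.6538, -0.0178, 0.1815]
tool_rot: [0.0, 0.663, 0.749, 0.0]
contact_force: [0.7, -0.3, -2.2]
finger_gap: 0.0081
gripper_force: 39.0
```

Run:
```python
from h import *
delta([.6889,-.0136,.1152],7)
save(imaging.camera('wrist'),'w10'); s=imaging.camera('scene'); save(s,'s10')
a=cv2.imread('pics/w9.png').astype(int);b=cv2.imread('pics/w10.png').astype(int)
d=np.abs(a-b).max(2)>40; ys,xs=np.nonzero(d[:300]); print(d.sum(),xs.min(),xs.max(),ys.min(),ys.max())
# dark-blob map of both, coarse
for im in(a,b):
    g=cv2.resize((im.max(2)[60:330,0:330]).astype(np.uint8),(44,22),interpolation=cv2.INTER_AREA)
    print('\n'.join(''.join('#' if v<45 else '+' if v<90 else '.' for v in r) for r in g)); print()
```

```text
rows [-0.01  3.54  6.63] 0.02 | yaw 7.02 tcp [ 0.6538 -0.0178  0.1815] t 22.3 F [ 0.7 -0.3 -2.2] gap 0.0081
39596 0 639 0 299
............................................
............................................
............................................
............................................
............................................
.............+++............................
.............++++...........................
............................................
............................................
............................................
..++.................................+......
.+++##............++##########.......+......
######............+###++######......++......
######+.....++++#+.###.......+...........+..
#######+##############+...........+++++++...
#######++++###########+.......+......+......
#######+...+##########+++.....+......+......
+#######....+########+#######++......+..+...
+#######.....+#################......+++++..
+#######+....+#########++++####..++++##+++..
+########....+####+++##+.....+++++++##++++..
++########++####+++++##+..+++
[... 306 characters left out ...]
+........................
......++####+...............................
.....++..+++++++++..........................
...+..........+++.............+++++++.......
....++++........+++++................++.....
.+#+####+..........++................++.....
..#######.........++.............++++++++++.
+.#######.........++.....................+++
#########+........++..............++++++++..
##########.........+...............+.+++.+..
##########.........++................+++.+..
##########+........++..............+.+++++..
##++#######........++................+++++..
++++#######+++++...++.............+++##+++..
+++++#######++++++++++.........+++++##++#+..
+++++#######++++++++++++++...++++++####+++++
```

>>> {"name": "servo_tool", "arguments": {"rows": "0 -0.1 -0.1 0;0 -0.2 -0.2 0;0 -0.3 -0.35 0;0 -0.45 -0.5 0;0 -0.55 -0.65 0;0 -0.7 -0.8 0;0 -0.85 -0.95 0;0 -1 -1.1 0;0 -1 -1.1 0;0 -1 -1.1 0;0 -1 -1.1 0"}}

```text
time_s: 23.5
tcp_pos: [0.6438, -0.0191, 0.1923]
tool_rot: [0.0, 0.663, 0.749, 0.0]
contact_force: [0.3, -0.1, -3.1]
finger_gap: 0.0082
gripper_force: 39.0
```

Run:
```python
from h import *
delta([.6889,-.0136,.1152],7)
im=imaging.camera('wrist'); save(im,'w11');c=imaging.calibration('wrist')
g=cv2.resize(im.max(2)[60:330,0:330],(110,45),interpolation=cv2.INTER_AREA)
print('\n'.join(''.join('#' if v<45 else '+' if v<90 else '.' for v in r) for r in g))
t=imaging.camera('top');save(t,'t11')
```

```text
rows [-0.01  4.54  7.71] 0.01 | yaw 7.01 tcp [ 0.6438 -0.0191  0.1923] t 23.5 F [ 0.3 -0.1 -3.1] gap 0.0082
..............................................................................................................
..............................................................................................................
..............................................................................................................
..............................................................................................................
..............................................................................................................
..............................................................................................................
..............................................................................................................
..............................................................................................................
........................................................................................................
[... 3302 characters left out ...]
.................+++++++++#+......
++++++++++++++++++###############+++++++++++++++...++++++..................................+#####+++++#+......
++++++++++++++++++################++++++++++++++++++++++++.......................+...++++++######+++++#+......
+++++++++++++++++++###############++++++++++++++++++++++++++.................++++++++++++++#####+++++##+......
+++++++++++++++++++###############+++++++++++++++++++++++++++++++++.......++++++++++++++++######+++++##+.....+
++++++++++++++++++++###############++++++++++++++++++++++++++++++++++++++++++++++++++++++########++..###++...+
++++++++++++++++++++###############++++++++++++++++++++++++++++++++++++++++++++++++++++#############.###++++++
```

Run:
```python
from h import *
s=ctrl.get_state(); c=imaging.calibration('wrist')
y=np.radians(7.1);X=np.array([np.cos(y),np.sin(y),0]);Y=np.array([-X[1],X[0],0]);Z=np.array([0,0,1.])
bar=s['tcp_pos']+Z*.0105
st=np.array([.588,-.028,0]); E_=st-.07*X+.08*Z
# tilt: edge on underside line z=0; bar 45 above the underside
v=E_-bar; dx,dz=v@X,v[2]; th=np.arctan2(-dz,-dx)-np.arcsin(.045/np.hypot(dx,dz)); print('tilt',np.degrees(th),'edge dist',np.sqrt(dx*dx+dz*dz-.045**2))
xt=np.cos(th)*X+np.sin(th)*Z; zt=-np.sin(th)*X+np.cos(th)*Z
T=lambda a,b,d: bar+(a-.108)*xt+b*Y+(d-.045)*zt
for n,p in dict(hL=(0,.05,.085),hR=(0,-.05,.085),hLb=(-.006,.05,.071),floorL=(-.07,.046,.004),floorR=(-.07,-.046,.004),wallLf=(-.07,.05,.04),gateL=(-.1065,.05,.004),knob=(-.13,0,-.012),rearL=(.07,.05,.04)).items():
    q=proj(c,T(*p))[0]; print(n,q.round(0),'map',(q[0]/3).round(),((q[1]-60)/6).round(),T(*p).round(3))
ct=imaging.calibration('top'); t=cv2.imread('pics/t11.png')
P=[st+a*X+b*Y+.05*Z for a,b in((-.075,.075),(-.075,-.075),(-.245,-.075),(-.245,.075))]; q=proj(ct,P); print(q.round())
print(proj(ct,T(-.1065,.05,0)),proj(ct,T(-.1065,-.05,0)))
r=t[225:325,330:420].max(2); r=cv2.resize(r,(90,50),interpolation=cv2.INTER_AREA)
print('\n'.join(''.join('#' if v<40 else '+' if v<80 else '.' for v in k) for k in r))
```

```text
tilt 29.34173208254963 edge dist 0.17048341568672232
hL [ 31. 179.] map 10.0 20.0 [0.525 0.017 0.185]
hR [ 75. 394.] map 25.0 56.0 [ 0.537 -0.083  0.185]
hLb [ 61. 174.] map 20.0 19.0 [0.526 0.017 0.17 ]
floorL [118. 166.] map 39.0 18.0 [0.504 0.01  0.08 ]
floorR [136. 292.] map 45.0 39.0 [ 0.516 -0.081  0.08 ]
wallLf [ 58. 163.] map 19.0 17.0 [0.486 0.012 0.111]
gateL [ 85. 157.] map 28.0 16.0 [0.472 0.01  0.062]
knob [ 99. 218.] map 33.0 26.0 [ 0.466 -0.041  0.036]
rearL [245. 177.] map 82.0 20.0 [0.607 0.027 0.18 ]
[[335. 244.]
 [403. 237.]
 [412. 315.]
 [343. 322.]]
[[346.82524482 258.16973138]] [[392.75980168 253.26230002]]
....++++++++++++++++#################################################+++###########+++++++
.....++++++++++++++++++++###########################################++++###########+++++++
.....++++++++++++++++++++++++++++################++++++++++++++#+++++++###########++++++++
.....++++++++++++++++++++++++++++++++++++++++++++++++++++++++++#++++++############++++++++
++++++++++++++++++++++++++++++++++++++++++++++++..............+#++++++############++++++++
++++++++
[... 3386 characters left out ...]
+++++++++++++++++++++++++++++++++++++++++++++++###+##++++++++++
++++++++++++++++++++++++++++++++++++++++++++++++++++++++++++++++++++++++++######++++++++++
+++++++++++++++++++++++++++++++++++++++++++++++++++++++++++++++++++++++++++##+++++++++++++
++++++++++++++++++++++++++++++++++++++++++++++++++++++++++++++++++++++++++###+++++++++++++
+++++++++++++++++++++++++++++++++++++++++++++++++++++++++++++++++++++++++++##+++++++++++++
++++++++++++++++++++++++++++++++++++++++++++++++++++++++++++++++++++++++++###+++++++++++++
+++++++++++++++++++++++++++++++++++++++++++++++++++++++++++++++++++++++++++##+++++++++++++
+++++++++++++++++++++++++++++++++++++++++++++++++++++++++++++++++++++++++++##+++++++++++++
```

>>> {"name": "servo_tool", "arguments": {"rows": "0 0.5 0.55 0;0 1 1.1 0;0 1.5 1.7 0;0 1.95 2.3 0;0 2.4 2.95 0;0 2.8 3.6 0;0 3.15 4.2 0;0 3.45 4.8 0;0 3.75 5.4 0;0 3.95 5.9 0;0 4.1 6.4 0;0 4.25 6.8 0"}}

```text
time_s: 24.8
tcp_pos: [0.6862, -0.0138, 0.1241]
tool_rot: [0.0, 0.662, 0.749, 0.0]
contact_force: [-1.7, -0.0, 1.9]
finger_gap: 0.0081
gripper_force: 39.1
```

Run:
```python
from h import *
delta([.6889,-.0136,.1152],7)
```

```text
rows [-0.01  0.27  0.89] 0.02 | yaw 7.02 tcp [ 0.6862 -0.0138  0.1241] t 24.8 F [-1.7 -0.   1.9] gap 0.0081
```

>>> {"name": "servo_tool", "arguments": {"rows": "0 0.1 0.2 0;0 0.15 0.4 0;0 0.2 0.55 0;0 0.2 0.55 0;0 0.2 0.55 0"}}

```text
time_s: 25.3
tcp_pos: [0.688, -0.0136, 0.119]
tool_rot: [0.0, 0.663, 0.749, 0.0]
contact_force: [-1.2, 0.6, 0.6]
finger_gap: 0.0077
gripper_force: 39.1
```

Run:
```python
from h import *
delta([.6889,-.0136,.1152],7)
im=imaging.camera('wrist'); save(im,'w12')
g=cv2.resize(im.max(2)[60:330,0:330],(110,45),interpolation=cv2.INTER_AREA)
print('\n'.join(''.join('#' if v<45 else '+' if v<90 else '.' for v in r) for r in g))
```

```text
rows [-0.01  0.09  0.38] 0.01 | yaw 7.01 tcp [ 0.688  -0.0136  0.119 ] t 25.3 F [-1.2  0.6  0.6] gap 0.0077
..............................................................................................................
..............................................................................................................
..............................................................................................................
..............................................................................................................
..............................................................................................................
..............................................................................................................
..............................................................................................................
..............................................................................................................
........................................................................................................
[... 3302 characters left out ...]
+++++++....+++++++++++++++#+......
..................................+++++++...................................+++++++..+++++++#####+++++##......
..................................+++++++....................................++++++++++##########+++++##.....+
..................................+++++++....................................++++++++++#########+++++###.....+
+.................................+++++++...................................++++++++++++########+++++###......
#+++++++++........................+++++++.............................++++++++++++++++++##########++.###++++++
#+++++++++++++++++.................+++++++.........................++++++++++++++++++++#############.###++++++
```

>>> {"name": "servo_tool", "arguments": {"rows": "0 0.05 0.15 0;0 0.08 0.28 0;0 0.1 0.38 0;0 0.1 0.38 0;0 0.1 0.38 0"}}

```text
time_s: 25.85
tcp_pos: [0.69, -0.0134, 0.1169]
tool_rot: [0.001, 0.662, 0.749, 0.001]
contact_force: [-3.3, 1.4, 6.4]
finger_gap: 0.008
gripper_force: 40.2
```

>>> {"name": "servo_tool", "arguments": {"rows": "0 0 -0.05 0;0 0 -0.05 0;0 0 -0.05 0;0 0 -0.05 0;0 0 -1 0;0 0 -3 0;0 0 -6 0;0 0 -9 0;0 -2 -12 0;0 -5 -15 0;0 -8 -17 0;0 -10 -18 0", "claw": 0.45}}

```text
time_s: 27.05
tcp_pos: [0.589, -0.0259, 0.2986]
tool_rot: [0.002, 0.663, 0.749, 0.001]
contact_force: [-0.2, -0.6, 1.0]
finger_gap: 0.0235
gripper_force: 0.0
```

>>> {"name": "servo_tool", "arguments": {"rows": "0 -1 0 0;0 -3 0 0;0 -6 0 0;0 -8 0 0;0 -9 0 0;0 -9 0 0;0 -9 0 0"}}

```text
time_s: 27.75
tcp_pos: [0.5012, -0.0368, 0.295]
tool_rot: [0.0, 0.663, 0.749, 0.0]
contact_force: [-0.2, -0.0, 1.0]
finger_gap: 0.0234
gripper_force: 0.0
```

Run:
```python
from h import *
delta([.5,-.03,.3],7)
im=imaging.camera('wrist'); save(im,'w13'); c=imaging.calibration('wrist')
np.save('w13c.npy',c,allow_pickle=True)
y=np.radians(7.1);X=np.array([np.cos(y),np.sin(y),0]);Y=np.array([-X[1],X[0],0]);Z=np.array([0,0,1.])
st=np.array([.588,-.028,0]);P=lambda a,b,d:st+a*X+b*Y+d*Z
for n,p in dict(bL=(-.079,.071,.05),bFL=(-.241,.071,.05),bFR=(-.241,-.071,.05),stRL=(.07,.065,.08),hL=(-.008,.05,.165),hR=(-.008,-.05,.165),bar=(.1,0,.13),knob=(-.138,0,.07),gateL=(-.1145,.05,.084),wL=(-.078,.05,.12),wRearL=(.062,.05,.12)).items(): print(n,proj(c,P(*p))[0].round(0), 'map',(proj(c,P(*p))[0]/[5,10]).round(0))
g=cv2.resize(im.max(2)[:400],(128,40),interpolation=cv2.INTER_AREA)
print('\n'.join(''.join('#' if v<45 else '+' if v<100 else '.' for v in r) for r in g))
```

```text
rows [ 0.69 -0.04 -0.5 ] 0.0 | yaw 7.0 tcp [ 0.5012 -0.0368  0.295 ] t 27.75 F [-0.2 -0.   1. ] gap 0.0234
bL [328. 130.] map [66. 13.]
bFL [165. 130.] map [33. 13.]
bFR [180. 265.] map [36. 26.]
stRL [490. 136.] map [98. 14.]
hL [430. 160.] map [86. 16.]
hR [420. 290.] map [84. 29.]
bar [543. 217.] map [109.  22.]
knob [269. 205.] map [54. 20.]
gateL [290. 154.] map [58. 15.]
wL [331. 157.] map [66. 16.]
wRearL [500. 156.] map [100.  16.]
.....................................................................................................++.........+++++++.....++++
+...................................................................................................++............+++++.....++++
++.................................................................................................+++............++++......++++
+++................................................................................................++++...........+++...........
++++...............................................................................................++++..........+..............
+++++......
[... 3803 characters left out ...]
############+##########++.+++..........................
...........................++#############################+++++######################################+.++++++++++++.............
........................+################################++++++#########################################+++++++++++.............
.....................+###################################+++++#############################################++++++++.............
.................++####################################+++++#+##########+#####################################+++#+.............
..............+###############+...#####################....+++####+++###.#####################+..+################+.............
```

Run:
```python
from h import *
im=cv2.imread('pics/w13.png')
g=im.max(2)[126:270:3,165:340:2]
L="#%*+=-:."
print('\n'.join(''.join(L[min(7,int(v)//22)] for v in r) for r in g))
```

```text
........................................................................................
........................................................................................
-+++++***=============+++++++++=+=+=+=+=++++==+=++====+===++==+==++=++=====+=+=+++......
:********+++=++++++=++=+++++==+++++==+=+=++==+=+=+===+++=======+++++==++==+=+=++=+......
.********+++=+++++++++=++++++==+++=+====+=+==+++++==+=+=+++=+=++*=++===+====++++=+.....=
.+*******++++=+=++++++++++=+=+++==+++++==++++++=+++=+++==+==+*%%%%+==+==+=+===+=++.....=
.=*******+++++++++=++++++++=++=++=++=+-++====:=+==++--++==+*%%%%%%#--===+---+==+-+.....=
.=*******=...............................................+%%%*+%*%%%.............-.....=
.-*******+:............................................+%%%*===+%%%%%............-.....=
..********:..........................................+%%%*======------...........-..:::=
..********:........................................+%%%*========....................=:::
..+*******:......................................+%%%*==========....................-...
..=*******-.....................
[... 2471 characters left out ...]
**%%%%#%#%#%%%%%#%%#%%%++=............-%%%%%%%%*+-......................:....
.......=*******.=*#%###%%%#%%##%+=+=...............%%%%%+=-........................:....
.......-*******::::=*%%%%##%%*++++::--------------:-%*++---------..................=----
.....-+-******+++++++=++++++++++++++++++++=+++++++=++++++==+++==+:::::::::::..:::::+++++
:...:=++*********+++++++=++++=++=+++++++++++++++++++++++++++++++++++++++++++=++++*:++++=
======++************=++++++++++=+==+++++++++++++++++++++++++++++++++++=+++++++++++-+++=+
=======+**************+++++++===+==+==================================++==========.+-===
=======+++++++++++++++++=............................................++++..........=++++
```

```bash
python3 -c "
from h import *
print(ticket.sign_off())"
```

```text
the job is handed in; nothing more can be done
None
```

I handed the job in: the three parts are in the bin, and the tray is back flat on the stand with its gate down and let go. The last wrist-camera check put the tray within a few millimetres of where it was; I read that image numerically because my 10 picture views were used up.

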